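# Find the pitch leaf that meshes with the screw rod

### The arm

A 6-joint arm with a two-finger parallel gripper is mounted at the origin on a cart in front of the work surface, level with it; the furniture and walls round the work are solid. World frame = base frame: x ahead of the robot, y to its left, z up, the work surface at z = 0. Lengths are in m, angles in degrees, forces in N, time in s.
With the tool pointing down it reaches from about 0.375 to 0.9 m from the base axis. Payload 3.1 kg.
Tool frame: the origin (TCP) lies on the centre line of the jaws, within the pads' length; the fingertips stand 17 mm ahead of it and the grasp point (between the pads) lies 2 mm behind it; z points along the fingers, y is the line along which they close (so a half turn about z gives the same grasp; the last joint's range is limited). The gripper opens to 87 mm and grips with 3 to 60 N. Pads are 19 mm wide; open, the fingers measure 117 mm over their backs; the gripper's body (75 mm by 190 mm) begins 51 mm behind the grasp point.
Start: joints at [58.642, 30.224, 82.088, -0, 67.689, -10.227], TCP at [0.225, 0.583, 0.207] pointing down, gripper open.
Joint ranges: [-176.69, 176.69], [-43.24, 126.21], [12.49, 139.97], [-82, 262], [0, 151.66], [-163.58, 163.58]. Speed limits (degrees/s): [159.86, 159.86, 180, 180, 180, 180].

### API

Orientations are given as a 3x3 rotation matrix whose columns are the frame's x, y, z axes.
In Python, from rig import bot, imaging, finder gives the robot as it stands. The module is installed in compiled form; this text tells all that it offers.
- The arm moves only by the tool play_rows, never from a script. Its argument "motion" is a list that holds one entry, the list of rows, each a list of 6 numbers: the shift along the tool's x, y, z in a scale on which 1.0 is 0.8 m, then the turn, a rotation vector about the tool's x, y, z in fractions of the full range, 1 being 60 degrees. In form: [[[dx, dy, dz, wx, wy, wz], ...]]. A call has 1 to 8 rows; each row is the pose to reach, as a shift and turn from the pose commanded when the call began, along the tool's axes at that moment; what a row does not reach only later rows make up. A row lasts 1/12 s, in which the tool goes at most 41.7 mm and 7.16 degrees, less where a joint would pass 70% of its speed; a pose out of reach is approached as far as the arm can. Shift and turn numbers lie between -1 and 1, and a call with a number outside is refused. A call with a gripper value outside its range is refused whole. "fingers" is the finger opening in m, from 0 to 0.087, set as the call begins (left out, the last holds). The fingers move at their own pace and stop on an object; the grip force is fixed at half the most. Time passes only in rows, so rows that repeat a pose let the fingers close. It gives the time, the measured TCP pose, the force, the opening and the grip force at its end, in the units of the state.
- bot.read_state(): the state, without advancing time (a new reading comes with each control period).
- imaging.capture(name): name is "scene" or "top"; returns a dict with "frame" (400x640x3 uint8, red, green, blue), "camera_matrix" (3x3 intrinsics, pixels), "R" (3x3) and "t" (3): a world point X has camera coordinates R X + t. Camera axes: x right, y down, z forward; pixel columns grow to the right and rows downward; lengths in m; the calibration is good to about 2 mm. A picture is of the moment at which its call begins. There is no depth.
- bot.hand_in(): hands the job in; it is judged then, once.
Trained networks look in the newest picture that a camera, given by its name, has taken for a name from the list of things; names that differ only in an ending like _2 or _b are one class to them, and where a whole thing is asked for, a point or a joint stands for the part that bears it (a point fixed in the world has none). Each returns a list of dicts, best first, with "confidence" (0 to 1); they miss things now and then, are a little off and sometimes report something else, mostly with a low value. They report only what shows in the picture. A call takes as long as a camera call.
- finder.recognise(camera, name): "at" ([x, y, z] in m, in world coordinates, good to about 4 mm: the middle of the surface that is visible of it).
- finder.outline_of(camera, name): "pixels" (400x640 bool, what is visible of it).
The state is a dict: "time_s": time; "joint_positions": joint angles; "qvel": joint speeds; "tau": joint torques, N m; "position": TCP position; "tcp_rot": TCP orientation; "force": force on the tool from outside, world axes, zero at the start; "moment": the same for the moment, N m; "opening": opening from 0.0 (shut) to 1.0 (fully open); "grasp_force": force on a finger pad.
Only numpy, scipy, OpenCV 4.12 (cv2) and the standard library are available. Lean on these libraries where they do the work, as an engineer would, in place of code of your own. Each camera call takes 0.05 s, during which the arm holds its last target. There are 200 camera calls.

### The job

Find out which of the three steel comb leaves has the pitch of the screw rod at the foot of the sloping stand: lay a leaf flat on the slope, teeth down towards the rod, and feel along the thread whether it drops fully home. Leave the leaf that fits lying flat on the slope near the middle of the rod, meshed fully along its whole edge, and have the leaves that do not fit lying flat, rib up, on the white bench top.

Things in the scene. Friction and masses are not known exactly. Their poses are not given: they have to be found in the camera images.
- leaf_1: steel comb leaf, plate 74 (x) x 96 (y) x 10 mm, 0.18 kg; 4.5 mm teeth along its whole -x edge. Origin: centre of its underside, z up as it lies flat at the start. Edge between the teeth at x = -37 mm, tooth tips at -41.5. Black grip rib on top: 12 mm thick (x), 44 long (y), z = 10 to 50 mm, centred at x = +8, y = 0. Leaves differ only in tooth pitch (8 to 13 mm)
- leaf_2: another comb leaf, like leaf_1 in all but tooth pitch, same frame. A tooth is always at the leaf's y = 0. Which leaf fits the tested rod changes and is not told
- leaf_3: the third comb leaf, like leaf_1 in all but tooth pitch, same frame. At the start the leaves lie in a row on the bench, in any order, teeth roughly to the robot's left (world +y)
- leaf_1_left (a point): point on the toothed edge of leaf_1: x = -37, y = +45, z = +5 mm in the leaf's frame (edge line between the teeth, mid thickness)
- leaf_1_right (a point): point on the toothed edge of leaf_1: x = -37, y = -45, z = +5 mm in the leaf's frame (edge line between the teeth, mid thickness)
- leaf_2_left (a point): point on the toothed edge of leaf_2: x = -37, y = +45, z = +5 mm in the leaf's frame (edge line between the teeth, mid thickness)
- leaf_2_right (a point): point on the toothed edge of leaf_2: x = -37, y = -45, z = +5 mm in the leaf's frame (edge line between the teeth, mid thickness)
- leaf_3_left (a point): point on the toothed edge of leaf_3: x = -37, y = +45, z = +5 mm in the leaf's frame (edge line between the teeth, mid thickness)
- leaf_3_right (a point): point on the toothed edge of leaf_3: x = -37, y = -45, z = +5 mm in the leaf's frame (edge line between the teeth, mid thickness)
- stand: fixed gauging stand on the bench, dark steel base 180 (x) x 212 (y) x 12 mm, with a bare aluminium plate sloping 28 degrees, its low side and the tested rod towards its own -x, which faces the robot's left (roughly world +y). Origin: centre of the base's underside. 104 mm high; side walls at y = +-87 to +-99 mm flush with the plate; bearing blocks up to z = 58 mm at the rod's ends
- screw (a point): the same point as rest, on the tested screw rod: 36 mm over the crests, thread 5 mm deep, 150 long, one of three rods of other pitches (the two spare ones are stored under the plate). Its thread sits up to 6.5 mm either way along y, not told, held by 80 N of friction: feel out the grooves. Flanks 25 degrees from square; fitting teeth have 0.6 mm play a side
- rest (a point): middle of the tested rod's axis (stand x = -60, z = 45 mm). Axes: x up the slope, y along the rod, z square out of the slope. Plate surface at z = -5 mm from x = 23 to 131, y = +-87. Leaf flat on it, teeth down: meshed fully its edge is at x = 18, its origin at x = 55 mm; riding on the crests the edge is near 22.5. The right leaf drops in when slid along the rod, pressed with about 5 N

How it is judged (in metres and radians):
At the end, for the whole second after the job is handed in: The leaf of the tested rod's pitch lies on the slope: both ends of its edge 15 to 19.8 mm from the rod axis (18 = home), within 3 mm of axis height, its middle within 27 mm of the rod's. The others lie flat on the bench (6 mm, 0.1 rad), rib up. All at rest (((x of leaf_1_left in the frame of rest between 0.015 and 0.0198 m and z of leaf_1_left in the frame of rest between -0.003 and 0.003 m and x of leaf_1_right in the frame of rest between 0.015 and 0.0198 m and z of leaf_1_right in the frame of rest between -0.003 and 0.003 m and y of leaf_1 in the frame of rest between -0.027 and 0.027 m and linear speed of each of leaf_1, leaf_2, leaf_3 below 0.01 m/s and height (world z) of leaf_2 between -0.006 and 0.006 m and angle between each of leaf_2, leaf_3's own z axis and vertical below 0.1 rad and height (world z) of leaf_3 between -0.006 and 0.006 m) or (x of leaf_2_left in the frame of rest between 0.015 and 0.0198 m and z of leaf_2_left in the frame of rest between -0.003 and 0.003 m and x of leaf_2_right in the frame of rest between 0.015 and 0.0198 m and z of leaf_2_right in the frame of rest between -0.003 and 0.003 m and y of leaf_2 in the frame of rest between -0.027 and 0.027 m and linear speed of each of leaf_2, leaf_1, leaf_3 below 0.01 m/s and height (world z) of leaf_1 between -0.006 and 0.006 m and angle between each of leaf_1, leaf_3's own z axis and vertical below 0.1 rad and height (world z) of leaf_3 between -0.006 and 0.006 m) or (x of leaf_3_left in the frame of rest between 0.015 and 0.0198 m and z of leaf_3_left in the frame of rest between -0.003 and 0.003 m and x of leaf_3_right in the frame of rest between 0.015 and 0.0198 m and z of leaf_3_right in the frame of rest between -0.003 and 0.003 m and y of leaf_3 in the frame of rest between -0.027 and 0.027 m and linear speed of each of leaf_3, leaf_1, leaf_2 below 0.01 m/s and height (world z) of leaf_1 between -0.006 and 0.006 m and angle between each of leaf_1, leaf_2's own z axis and vertical below 0.1 rad and height (world z) of leaf_2 between -0.006 and 0.006 m))); the robot touches nothing.
It also fails if it takes over 72 s, if anything falls off the work surface, if the arm or the gripper's body presses on something with over 40 N, if the wrist force passes 120 N, or if a joint passes its speed limit or range.

## Working session

There is one attempt and no reset: what is moved stays moved. The work goes in short steps, Python scripts to look and compute and a tool call to move; the robot and the scene stay as the last step left them, time stands still between calls to the robot, and variables do not carry over. Pictures are saved under pics/ and viewed, at most 10 in all, crops included, and the job is handed in when it is done.

Besides the shell and the picture viewer there is one more tool, called after "Call:" as name(argument=value, ...), one argument or row to a line, values as JSON. play_rows: Moves the arm, as the interface text tells. Its arguments: {"type":"object","properties":{"motion":{"type":"array"},"fingers":{"type":"number"}},"required":["motion"]}

```bash
mkdir -p pics; ls; python3 - <<'E'
from rig import bot, imaging, finder
import numpy as np, cv2
s=bot.read_state(); print({k:np.round(v,3).tolist() for k,v in s.items()})
for c in ["scene","top"]:
    d=imaging.capture(c); cv2.imwrite(f"pics/{c}0.png",d["frame"][:,:,::-1])
    np.savez(f"{c}0.npz",**d)
    print(c,np.round(d["camera_matrix"],1).tolist(),np.round(d["R"],3).tolist(),np.round(d["t"],3).tolist())
    for n in ["leaf_1","stand","leaf_1_left","leaf_1_right","rest","screw"]:
        print(n,[(round(r["confidence"],2),np.round(r["at"],3).tolist()) for r in finder.recognise(c,n)])
E
```

```text
pics
{'time_s': 0.0, 'joint_positions': [58.644, 30.28, 82.156, -0.001, 67.688, -10.228], 'qvel': [0.014, 0.032, 0.042, -0.103, -0.043, -0.053], 'tau': [0.001, -44.005, -17.659, 0.063, 0.058, -0.0], 'position': [0.225, 0.582, 0.206], 'tcp_rot': [[-0.933, 0.36, -0.001], [0.36, 0.933, -0.002], [0.0, -0.002, -1.0]], 'force': [-0.32, 0.117, -0.039], 'moment': [0.025, 0.033, 0.021], 'grasp_force': 0.0, 'opening': 0.998}
scene [[446.4, 0.0, 319.5], [0.0, 446.4, 195.3], [0.0, 0.0, 1.0]] [[0.76, -0.65, -0.015], [-0.297, -0.326, -0.897], [0.578, 0.686, -0.441]] [-0.443, 0.233, 0.876]
leaf_1 [(0.72, [0.57, -0.335, 0.012]), (0.66, [0.608, -0.049, 0.009])]
stand [(0.91, [0.466, 0.168, 0.013]), (0.66, [0.572, -0.335, 0.011]), (0.62, [0.628, -0.196, 0.01])]
leaf_1_left [(0.67, [0.608, -0.043, 0.008])]
leaf_1_right [(0.57, [0.606, -0.046, 0.013])]
rest [(0.71, [0.463, 0.168, 0.011])]
screw [(0.69, [0.464, 0.169, 0.012])]
top [[374.5, 0.0, 321.1], [0.0, 374.5, 206.4], [0.0, 0.0, 1.0]] [[0.025, -0.999, -0.024], [-0.993, -0.022, -0.118], [0.117, 0.027, -0.993]] [-0.012, 0.617, 0.99]
leaf_1 [(0.72, [0.614, -0.031, 0.013]), (0.7, [0.635, -0.178, 0.013]), (0.69, [0.58, -0.32, 0.009])]
stand [(0.81, [0.489, 0.202, 0.07]), (0.61, [0.58, -0.321, 0.01]), (0.28, [0.641, -0.177, 0.005])]
leaf_1_left [(0.86, [0.608, -0.033, 0.013])]
leaf_1_right [(0.77, [0.61, -0.028, 0.009]), (0.44, [0.642, -0.179, 0.008])]
rest [(0.76, [0.489, 0.204, 0.069]), (0.27, [0.614, -0.033, 0.01])]
screw [(0.76, [0.489, 0.204, 0.067])]
```

View pics/top0.png

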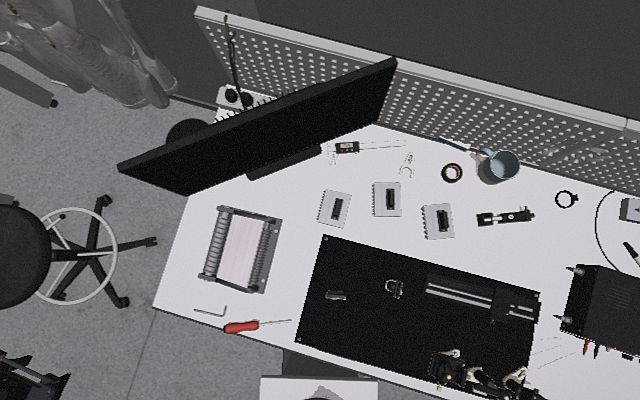

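View pics/scene0.png

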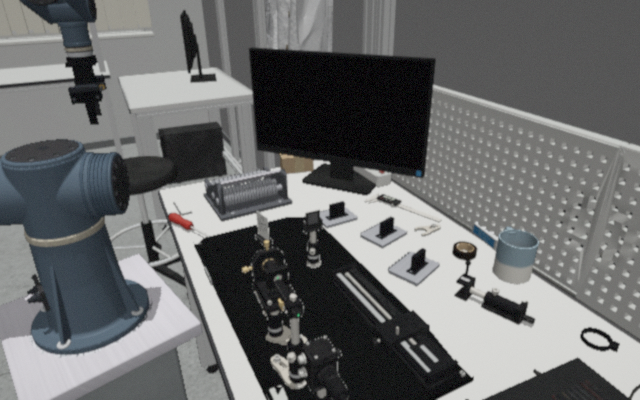

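The top view shows the stand at about (240,248) with its rod on the left side (u≈215), and three leaves at (334,207), (386,199) and (437,221). The monitor stands behind the stand. In the scene view the stand is at (247,192) and the leaves are at (338,215), (384,232) and (413,267), ribs up.

```bash
cat > h.py <<'E'
import numpy as np, cv2
from rig import bot, imaging, finder
def cap(c,n=1):
    ds=[imaging.capture(c) for _ in range(n)]; d=ds[0]; d["frame"]=np.mean([x["frame"].astype(float) for x in ds],0); return d
def proj(d,X):
    P=np.asarray(X)@d["R"].T+d["t"]; p=P@d["camera_matrix"].T; return p[...,:2]/p[...,2:]
def back(d,uv,z):
    uv=np.atleast_2d(uv); r=np.c_[uv,np.ones(len(uv))]@np.linalg.inv(d["camera_matrix"]).T@d["R"]
    c=-d["R"].T@d["t"]; return c+r*((z-c[2])/r[:,2])[:,None]
E
python3 - <<'E'
from h import *
import pickle
T=cap("top",8); S=cap("scene",8); pickle.dump((T,S),open("ts.pkl","wb"))
print("camT",-T["R"].T@T["t"],"camS",-S["R"].T@S["t"])
for c,d in (("top",T),("scene",S)):
  for n in ("leaf_1","stand"):
    for r in finder.outline_of(c,n):
        m=r["pixels"].astype(np.uint8)
        q=cv2.findContours(m,0,2)[0]
        if not q: continue
        q=max(q,key=cv2.contourArea)[:,0].astype(float)
        w=back(d,q,0.010)[:,:2]
        (cx,cy),sz,a=cv2.minAreaRect((w*1000).astype(np.float32))
        print(c,n,round(r["confidence"],2),m.sum(),"ctr",round(cx,1),round(cy,1),np.round(sz,1),round(a,1),"px",q.mean(0).round())
def crop(d,u0,v0,w,h,k): return cv2.resize(d["frame"][v0:v0+h,u0:u0+w].clip(0,255).astype(np.uint8)[:,:,::-1],None,fx=k,fy=k,interpolation=cv2.INTER_CUBIC)
a=crop(T,190,195,100,105,4); b=crop(T,310,172,150,75,4); s=crop(S,190,155,110,70,4)
im=np.zeros((600,800,3),np.uint8); im[:300,:600]=b; im2=np.zeros((600,800,3),np.uint8); im2[:420,:400]=a; im2[:280,360:800]=s[:, :440] if 0 else im2[:280,360:800]
im[300:580,:440]=s
cv2.imwrite("pics/b.png",im); cv2.imwrite("pics/a.png",im2[:420,:400])
E
```

```text
camT [ 0.49734805 -0.02501286  1.0551501 ] camS [-0.10028076 -0.8134306   0.58842045]
top leaf_1 0.83 934 ctr 644.2 -178.3 [93.5 78.8] 1.2 px [382. 194.]
top leaf_1 0.69 1015 ctr 588.0 -319.5 [98.6 82.4] 7.4 px [435. 220.]
top leaf_1 0.59 963 ctr 617.5 -32.2 [80.2 99.3] 77.1 px [334. 208.]
top stand 0.86 3748 ctr 495.0 226.4 [190.7 217.4] 77.6 px [239. 250.]
scene leaf_1 0.89 1113 ctr 590.3 -322.9 [133.4  83.3] 6.8 px [412. 266.]
scene leaf_1 0.77 789 ctr 646.3 -184.1 [130.8  88. ] 0.7 px [382. 234.]
scene leaf_1 0.58 616 ctr 614.0 -26.1 [126.3  98.4] 69.6 px [336. 214.]
scene stand 0.74 1914 ctr 531.6 250.3 [291.3 283.7] 76.9 px [245. 195.]
```

View pics/b.png

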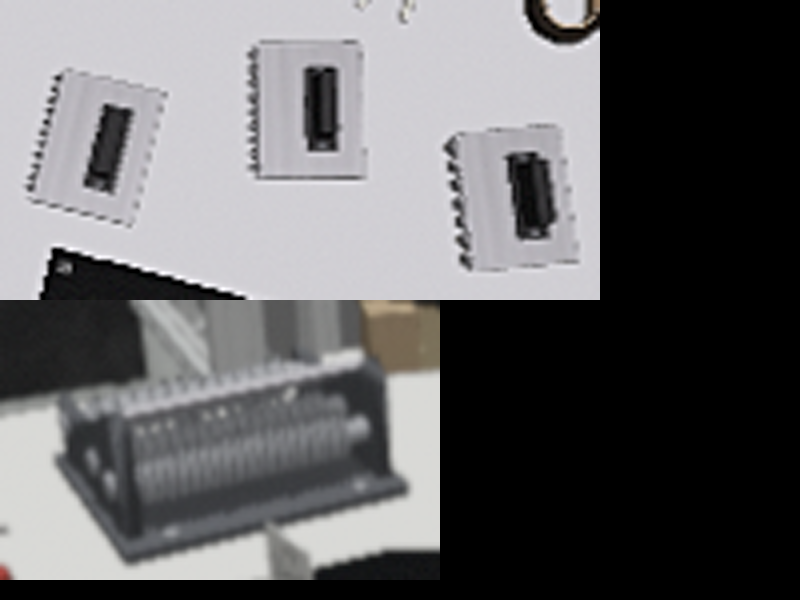

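View pics/a.png

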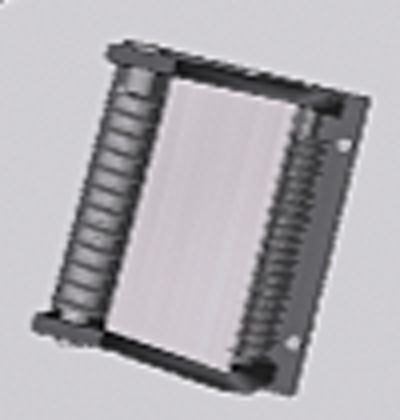

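The crops show teeth on the left edge of all three leaves: fine on the middle one, coarse on the right one. The tested rod, left in the stand crop from (130,85) to (75,310), has a coarse thread. I'll measure the pitches and poses next.

```bash
cat > m.py <<'E'
from h import *
import pickle
from scipy.optimize import least_squares
from scipy.ndimage import map_coordinates
T,S=pickle.load(open("ts.pkl","rb"))
G={"T":T["frame"].mean(2),"S":S["frame"].mean(2)}
c28,s28=np.cos(np.radians(28)),np.sin(np.radians(28))
def pose(p):  # x,y(mm),yaw(deg)
    a=np.radians(p[2]); c,s=np.cos(a),np.sin(a)
    return np.array([[c,-s,0],[s,c,0],[0,0,1]]),np.array([p[0],p[1],0])/1000
def W(p,X): R,t=pose(p); return np.asarray(X)/1000@R.T+t
def r2s(X): X=np.asarray(X,float); return np.stack([-60+X[...,0]*c28-X[...,2]*s28,X[...,1],45+X[...,0]*s28+X[...,2]*c28],-1)
def samp(g,uv): return map_coordinates(g,[uv[...,1],uv[...,0]],order=3,mode="nearest")
def edge_fit(p0,d,g,edges,it=6,span=4):
    """edges: (A,B) model segments (mm); strongest gradient found along the image normal"""
    p=np.array(p0,float)
    for k in range(it):
        obs=[];X=[];N=[]
        for A,B,sg in edges:
            P=np.linspace(A,B,25)[2:-2]; uv=proj(d,W(p,P)); t=uv[-1]-uv[0]; n=np.array([-t[1],t[0]])/np.hypot(*t)
            o=np.arange(-span,span+.01,.1); v=samp(g,uv[:,None]+o[None,:,None]*n)
            gr=np.gradient(cv2.GaussianBlur(v,(9,1),0),axis=1)*sg
            obs+=list(uv+n*o[gr.argmax(1)][:,None]); X+=list(P); N+=[n]*len(P)
        obs,X,N=map(np.array,(obs,X,N))
        f=lambda q:((proj(d,W(q,X))-obs)*N).sum(1)
        r=least_squares(f,p,loss="soft_l1",f_scale=.5); p=r.x; span=max(1.5,span*.7)
    return p,np.sqrt(np.median(r.fun**2))
def pitch(d,g,p,fn,L):
    y=np.arange(-L,L,.25); v=np.mean([samp(g,proj(d,W(p,f(y)))) for f in fn],0)
    v=v-np.convolve(np.pad(v,40,mode="edge"),np.ones(81)/81,"valid"); v*=np.hanning(len(v))
    P=np.arange(6.5,16,.05); A=[abs((v*np.exp(2j*np.pi*y/q)).sum()) for q in P]
    i=np.argsort(A)[::-1]; return round(P[i[0]],2),np.interp([8,9,10,11,12,13],P,A).round()
E
cat > run.py <<'E'
from m import *
# sign auto: try both
st0=[495,226,-102.4]
rod=lambda x,z:(lambda y:r2s(np.stack([x+0*y,y,z+0*y],-1)))
def best(p0,d,g,E):
    return min((edge_fit(p0,d,g,[(a,b,s*k) for a,b,k in E]) for s in (1,-1)),key=lambda r:r[1])
pl=[r2s(q) for q in ([23,-87,-5],[131,-87,-5],[131,87,-5],[23,87,-5])]
for p0 in (st0,):
    out=[edge_fit(p0,T,G["T"],[(pl[i],pl[(i+1)%4],s) for i in (0,1,2)]) for s in (1,-1)]
    print("stand plate edges",[(o[0].round(1),round(o[1],2)) for o in out])
    base=[[-90,-106,12],[90,-106,12],[90,106,12],[-90,106,12]]
    out2=[edge_fit(p0,T,G["T"],[(base[i],base[(i+1)%4],s) for i in (0,1,2,3)]) for s in (1,-1)]
    print("stand base",[(o[0].round(1),round(o[1],2)) for o in out2])
st=min(out,key=lambda o:o[1])[0]
for x in (-8,-4,0,4): print("rod",x,pitch(T,G["T"],st,[rod(x+k,17) for k in(-1,0,1)],70))
for p0 in ([617.5,-32.2,-102.9],[644,-178,-88.8],[588,-319.5,-82.6]):
    rib=[[2,-22,50],[14,-22,50],[14,22,50],[2,22,50]]
    pc=[[-37,-48,10],[37,-48,10],[37,48,10],[-37,48,10]]
    o=[edge_fit(p0,T,G["T"],[(rib[i],rib[(i+1)%4],s) for i in range(4)]) for s in (1,-1)]
    b=min(o,key=lambda q:abs(q[0]-p0)@[1,1,2]+20*q[1]); print("rib",[(q[0].round(1),round(q[1],2)) for q in o])
    for d,g in ((T,G["T"]),(S,G["S"])):
        print("  pitch",[pitch(d,g,b[0],[lambda y,x=x,k=k:np.stack([x+k+0*y,y,9+0*y],-1) for k in (-.7,0,.7)],48) for x in(-41,-39)])
E
python3 run.py
```

```text
stand plate edges [(array([ 484.2,  218.1, -102.5]), np.float64(0.35)), (array([ 496.8,  221.1, -102. ]), np.float64(0.1))]
stand base [(array([ 496.5,  222.1, -102.5]), np.float64(0.3)), (array([ 490.9,  218.3, -102. ]), np.float64(0.4))]
rod -8 (np.float64(12.4), array([238.,  40., 516., 139., 524., 483.]))
rod -4 (np.float64(13.05), array([ 273.,   67.,  409.,  184.,  825., 1395.]))
rod 0 (np.float64(12.95), array([  88.,   31.,  140.,  171., 2650., 4331.]))
rod 4 (np.float64(12.95), array([  63.,   87.,  295.,  487., 3690., 6000.]))
rib [(array([ 616.2,  -32.3, -103.1]), np.float64(1.1)), (array([ 616.4,  -32. , -103.7]), np.float64(0.55))]
  pitch [(np.float64(8.0), array([3563.,  672.,  409.,  415.,  786.,  771.])), (np.float64(8.0), array([5110., 1384.,  524.,  710.,  764.,  731.]))]
  pitch [(np.float64(15.95), array([ 72., 184., 234., 509., 778., 803.])), (np.float64(15.95), array([ 31., 124., 238., 498., 742., 791.]))]
rib [(array([ 633.7, -176.7,  -91.5]), np.float64(0.76)), (array([ 644.1, -177.4,  -82.2]), np.float64(0.59))]
  pitch [(np.float64(9.85), array([ 618., 1599., 2041., 1501.,  725.,  275.])), (np.float64(10.0), array([ 840., 2035., 2930., 2137.,  996.,  513.]))]
  pitch [(np.float64(10.7), array([ 64., 125., 297., 344., 190.,  27.])), (np.float64(10.7), array([ 84., 155., 354., 422., 236., 146.]))]
rib [(array([ 585.9, -320.7,  -81.5]), np.float64(0.4)), (array([ 583.4, -319.1,  -90.6]), np.float64(0.6))]
  pitch [(np.float64(12.9), array([ 451.,  314.,  762., 1914., 4774., 5837.])), (np.float64(13.0), array([ 262.,  460.,  435., 2713., 7343., 9283.]))]
  pitch [(np.float64(13.3), array([  50.,   69.,   24.,  181.,  698., 1020.])), (np.float64(13.25), array([  34.,   47.,   66.,  360., 1131., 1605.]))]
```

Pitches read from the top view: leaf at y≈-0.03 is 8 mm, the one at y≈-0.18 is 10 mm and the one at y≈-0.32 is 13 mm. The tested rod is 13 mm, so I'll feel out the right-hand leaf first.

```bash
cat > k.py <<'E'
from m import *
from scipy.spatial.transform import Rotation as Ro
st=[496.8,221.1,-102.0]; lf=[586,-320.5,-81.8]
M=np.array([[0,-1,0],[-1,0,0],[0,0,-1.]]) # tool axes in leaf frame (columns)
def leafpose(p): return pose(p)[0]
Rs=pose(st)[0]@np.array([[c28,0,-s28],[0,1,0],[s28,0,c28]])  # rest axes in world
rest=W(st,[-60,0,45])
def slope(x,y,z): return rest+Rs@(np.array([x,y,z])/1000), Rs@M   # tool pose for tcp in rest frame
def cur(s=None):
    s=s or bot.read_state(); return np.array(s["position"]),np.array(s["tcp_rot"])
def rel(p0,R0,p,R):
    d=R0.T@(np.asarray(p)-p0); w=Ro.from_matrix(R0.T@R).as_rotvec(degrees=True)
    return np.r_[d.round(4),w.round(2)].tolist()
E
python3 - <<'E'
from k import *
p0,R0=cur(); Rg=leafpose(lf)@M; g=W(lf,[8,0,33])
print(g); 
for q in ([.42,.15,.27],[g[0],g[1],.20],g): print(rel(p0,R0,q,Rg))
print("after",rel(np.r_[g[:2],.2],Rg,g,Rg)); print(slope(63,0,28))
E
```

```text
[ 0.58714103 -0.32841821  0.033     ]
[-0.3377, -0.3336, -0.063, 0.0, -0.0, -29.33]
[-0.6661, -0.7196, 0.007, 0.0, -0.0, -29.33]
[-0.6661, -0.7196, 0.174, 0.0, -0.0, -29.33]
after [0.0, 0.0, 0.167, 0.0, 0.0, 0.0]
(array([0.50044251, 0.23823666, 0.09929924]), array([[-0.9781476 ,  0.18357513, -0.09760863],
       [ 0.20791169,  0.86365307, -0.45921248],
       [ 0.        , -0.46947156, -0.88294759]]))
```

The manual's scale: shifts go in shares of 0.8 m and turns go in shares of 60 degrees. Converting my numbers, -0.338 m is -0.4225, -0.063 m is -0.0788, -29.3 degrees is -0.4883.

Call:
play_rows(
  motion=[
    [[-0.4225,-0.4175,-0.0788,0,0,-0.4883],[-0.4225,-0.4175,-0.0788,0,0,-0.4883],[-0.4225,-0.4175,-0.0788,0,0,-0.4883],[-0.4225,-0.4175,-0.0788,0,0,-0.4883],[-0.4225,-0.4175,-0.0788,0,0,-0.4883],[-0.4225,-0.4175,-0.0788,0,0,-0.4883],[-0.4225,-0.4175,-0.0788,0,0,-0.4883],[-0.4225,-0.4175,-0.0788,0,0,-0.4883]],
  ],
  fingers=0.05,
)

```text
time_s: 2.37
position: [0.3588, 0.2855, 0.2506]
tcp_rot: [[-0.99, -0.143, 0.001], [-0.143, 0.99, 0.0], [-0.001, 0.0, -1.0]]
force: [0.9, 0.2, 0.5]
opening: 0.59
grasp_force: 0.0
```

```bash
python3 - <<'E'
from k import *
p0,R0=cur(); Rg=leafpose(lf)@M; g=W(lf,[8,0,33])
for q in ([.42,.15,.27],[g[0],g[1],.20]): print(rel(p0,R0,q,Rg))
E
```

```text
[-0.0413, -0.1429, -0.0194, 0.01, 0.04, 0.0]
[-0.1384, -0.6402, 0.0506, 0.01, 0.04, 0.0]
```

Converted, -0.64 m is -0.8, -0.143 m is -0.1788.

Call:
play_rows(
  motion=[
    [[-0.0513,-0.1788,-0.0238,0,0,0],[-0.0513,-0.1788,-0.0238,0,0,0],[-0.0513,-0.1788,-0.0238,0,0,0],[-0.0513,-0.1788,-0.0238,0,0,0],[-0.1725,-0.8,0.0638,0,0,0],[-0.1725,-0.8,0.0638,0,0,0],[-0.1725,-0.8,0.0638,0,0,0],[-0.1725,-0.8,0.0638,0,0,0]],
  ],
)

```text
time_s: 3.03
position: [0.474, -0.0064, 0.2464]
tcp_rot: [[-0.99, -0.142, 0.001], [-0.142, 0.99, -0.0], [-0.001, -0.0, -1.0]]
force: [1.3, 0.3, 0.1]
opening: 0.577
grasp_force: 0.0
```

```bash
python3 - <<'E'
from k import *
p0,R0=cur(); Rg=leafpose(lf)@M; g=W(lf,[8,0,33])
for q in ([g[0],g[1],.20],g): print(rel(p0,R0,q,Rg))
E
```

```text
[-0.0662, -0.3349, 0.0465, -0.01, 0.06, -0.03]
[-0.066, -0.3348, 0.2135, -0.01, 0.06, -0.03]
```

Converted, -0.335 m is -0.4188, -0.066 m is -0.0825.

Call:
play_rows(
  motion=[
    [[-0.0825,-0.4188,0.1,0,0,0],[-0.0825,-0.4188,0.1,0,0,0],[-0.0825,-0.4188,0.1,0,0,0],[-0.0825,-0.4188,0.1,0,0,0],[-0.0825,-0.4188,0.1,0,0,0],[-0.0825,-0.4188,0.1,0,0,0],[-0.0825,-0.4188,0.1,0,0,0],[-0.0825,-0.4188,0.1,0,0,0]],
  ],
)

```text
time_s: 3.7
position: [0.5813, -0.3127, 0.1696]
tcp_rot: [[-0.99, -0.142, 0.0], [-0.142, 0.99, 0.0], [-0.0, 0.0, -1.0]]
force: [1.0, -0.7, -0.2]
opening: 0.573
grasp_force: 0.0
```

Call:
play_rows(
  motion=[
    [[0,0,0,0,0,0],[0,0,0,0,0,0],[0,0,0,0,0,0]],
  ],
)

```text
time_s: 3.95
position: [0.5804, -0.3102, 0.1697]
tcp_rot: [[-0.99, -0.141, -0.001], [-0.141, 0.99, 0.002], [0.001, 0.002, -1.0]]
force: [-0.3, 0.1, -0.5]
opening: 0.578
grasp_force: 0.0
```

```bash
python3 - <<'E'
from k import *
p0,R0=cur(); Rg=leafpose(lf)@M; g=W(lf,[8,0,33])
print(p0,rel(p0,R0,g,Rg))
d=cap("scene",1)
f=d["frame"].astype(np.uint8)[:,:,::-1].copy()
cv2.imwrite("pics/g1.png",cv2.resize(f[180:320,330:510],None,fx=4,fy=4,interpolation=cv2.INTER_CUBIC))
E
```

```text
[ 0.58037482 -0.31017028  0.169678  ] [-0.0043, -0.0193, 0.1366, 0.1, -0.06, -0.07]
```

View pics/g1.png

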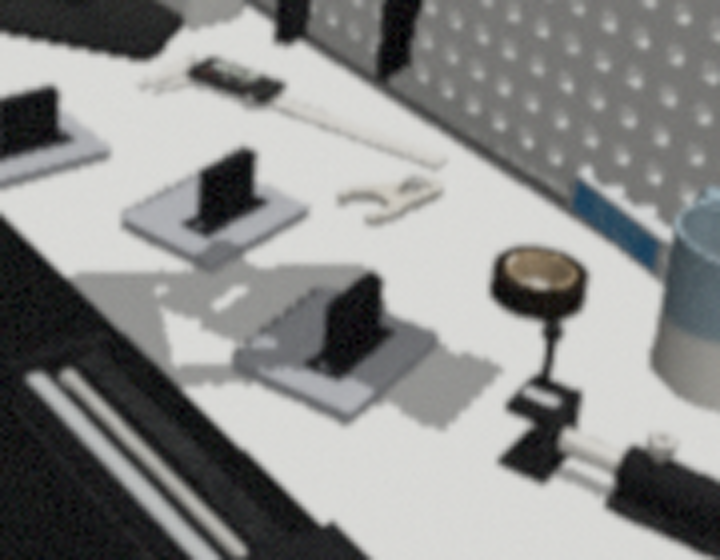

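The scene crop shows the leaf undisturbed, with its rib at about (355,320), and clear space around it. I'll go down and grip.

Converted, 0.137 m is 0.1713, 0.125 m is 0.1563, -0.1 degrees is -0.0017.

Call:
play_rows(
  motion=[
    [[-0.005,-0.0238,0.025,0.0017,-0.0017,0],[-0.005,-0.0238,0.0625,0.0017,-0.0017,0],[-0.005,-0.0238,0.1,0.0017,-0.0017,0],[-0.005,-0.0238,0.1313,0.0017,-0.0017,0],[-0.005,-0.0238,0.1563,0.0017,-0.0017,0],[-0.005,-0.0238,0.1713,0.0017,-0.0017,0],[-0.005,-0.0238,0.1713,0.0017,-0.0017,0],[-0.005,-0.0238,0.1713,0.0017,-0.0017,0]],
  ],
)

```text
time_s: 4.67
position: [0.5879, -0.328, 0.0338]
tcp_rot: [[-0.99, -0.143, 0.002], [-0.143, 0.99, -0.001], [-0.002, -0.002, -1.0]]
force: [0.6, -0.5, 0.5]
opening: 0.576
grasp_force: 0.0
```

Call:
play_rows(
  motion=[
    [[0,0,0,0,0,0],[0,0,0,0,0,0],[0,0,0,0,0,0],[0,0,0,0,0,0],[0,0,0,0,0,0],[0,0,0,0,0,0],[0,0,0,0,0,0]],
  ],
  fingers=0.0,
)

```text
time_s: 5.25
position: [0.5878, -0.3292, 0.0334]
tcp_rot: [[-0.99, -0.142, 0.002], [-0.142, 0.99, -0.002], [-0.002, -0.002, -1.0]]
force: [-0.0, 0.4, 1.1]
opening: 0.135
grasp_force: 14.2
```

Converted, -0.2 m is -0.25, -0.18 m is -0.225.

Call:
play_rows(
  motion=[
    [[0,0,0,0,0,0],[0,0,-0.0125,0,0,0],[0,0,-0.0375,0,0,0],[0,0,-0.075,0,0,0],[0,0,-0.125,0,0,0],[0,0,-0.175,0,0,0],[0,0,-0.225,0,0,0],[0,0,-0.25,0,0,0]],
  ],
)

```text
time_s: 5.92
position: [0.5889, -0.3298, 0.2394]
tcp_rot: [[-0.99, -0.142, 0.008], [-0.142, 0.99, -0.007], [-0.007, -0.008, -1.0]]
force: [1.5, -0.8, -1.4]
opening: 0.113
grasp_force: 30.0
```

```bash
python3 - <<'E'
from k import *
p0,R0=cur(); p,R=slope(85,0,110); print(p0,p,R)
print(rel(p0,R0,[.49,.05,.28],R0),rel(p0,R0,p,R))
E
```

```text
[ 0.58888752 -0.32979011  0.23942184] [0.50440776 0.25689172 0.18202932] [[-0.9781476   0.18357513 -0.09760863]
 [ 0.20791169  0.86365307 -0.45921248]
 [ 0.         -0.46947156 -0.88294759]]
[0.0435, 0.3897, -0.0439, 0.0, 0.0, 0.0] [0.0005, 0.5932, 0.0528, 27.35, 5.41, 19.65]
```

Call:
play_rows(
  motion=[
    [[0.0025,0.025,-0.0025,0,0,0],[0.0075,0.0688,-0.0075,0,0,0],[0.0138,0.1188,-0.0138,0,0,0],[0.0188,0.1688,-0.02,0,0,0],[0.0238,0.2188,-0.025,0,0,0],[0.03,0.2688,-0.03,0,0,0],[0.035,0.3125,-0.035,0,0,0],[0.0413,0.3625,-0.0413,0,0,0]],
  ],
)

```text
time_s: 6.58
position: [0.5121, -0.0448, 0.2659]
tcp_rot: [[-0.99, -0.142, 0.002], [-0.142, 0.99, -0.002], [-0.001, -0.002, -1.0]]
force: [1.3, -0.0, -1.6]
opening: 0.12
grasp_force: 30.0
```

```bash
python3 - <<'E'
from k import *
p0,R0=cur(); p,R=slope(85,0,110); print(p0)
print(rel(p0,R0,p,R))
E
```

```text
[ 0.51214332 -0.04480219  0.26588492]
[-0.0349, 0.2999, 0.0834, 27.62, 5.01, 19.71]
```

Converted, 0.3 m is 0.375, 0.265 m is 0.3313, 27.6 degrees is 0.46.

Call:
play_rows(
  motion=[
    [[-0.005,0.0438,0,0.0567,0.01,0.04],[-0.0113,0.0875,0,0.115,0.02,0.0817],[-0.0163,0.1313,0,0.1717,0.0317,0.1217],[-0.0213,0.1813,0,0.23,0.0417,0.1633],[-0.0275,0.2313,0.0125,0.2867,0.0517,0.205],[-0.0325,0.2813,0.0313,0.345,0.0633,0.2467],[-0.0388,0.3313,0.0563,0.4017,0.0733,0.2867],[-0.0438,0.375,0.0813,0.46,0.0833,0.3283]],
  ],
)

```text
time_s: 7.25
position: [0.5052, 0.2555, 0.2024]
tcp_rot: [[-0.978, 0.186, -0.094], [0.208, 0.863, -0.46], [-0.004, -0.469, -0.883]]
force: [1.3, -0.1, -1.9]
opening: 0.114
grasp_force: 30.0
```

Call:
play_rows(
  motion=[
    [[0,0,0,0,0,0],[0,0,0,0,0,0],[0,0,0,0,0,0]],
  ],
)

```text
time_s: 7.5
position: [0.5053, 0.2526, 0.2019]
tcp_rot: [[-0.979, 0.182, -0.097], [0.206, 0.864, -0.46], [0.0, -0.47, -0.883]]
force: [-0.4, -0.3, -0.0]
opening: 0.017
grasp_force: 0.0
```

```bash
python3 - <<'E'
from k import *
p0,R0=cur(); print((Rs.T@(p0-rest)*1000).round(1)); s=bot.read_state(); print(np.round(s["force"],2),np.round(s["joint_positions"],1))
print(rel(p0,R0,*slope(85,0,80)), rel(p0,R0,*slope(75,0,35)))
for c in("scene","top"):
    d=cap(c,4); pickle.dump(d,open(c+"1.pkl","wb")); f=d["frame"].astype(np.uint8)[:,:,::-1]
    v=(130,170) if c=="scene" else (170,170)
    cv2.imwrite(f"pics/s_{c}.png",cv2.resize(f[v[0]-60:v[0]+100,v[1]:v[1]+160],None,fx=3.4,fy=3.4,interpolation=cv2.INTER_CUBIC))
a=cv2.imread("pics/s_scene.png");b=cv2.imread("pics/s_top.png"); cv2.imwrite("pics/s.png",cv2.resize(np.hstack([a,b]),(800,400)))
E
```

```text
[ 97.9   1.8 125.6]
[-0.45 -0.31 -0.01] [ 27.2  36.3  77.6 -21.5  85.  -45.4]
[0.0018, 0.0129, 0.0456, -0.04, 0.05, 0.1] [0.0019, 0.023, 0.0906, -0.04, 0.05, 0.1]
```

View pics/s.png

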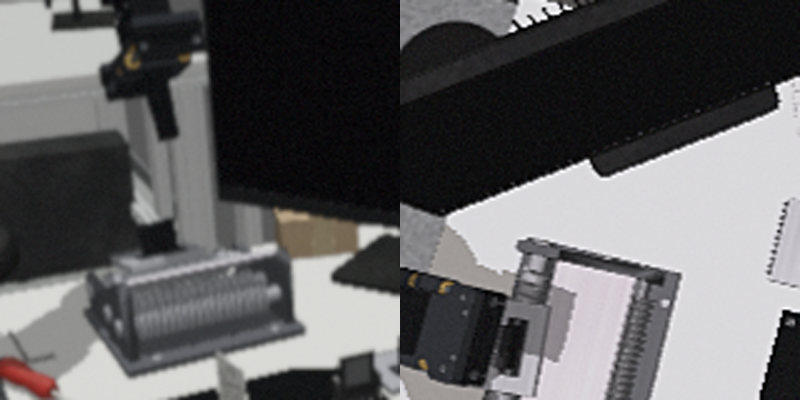

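The leaf has slipped from the jaws. It now lies on the stand's low end, over the rod, with the rib still up: rib at (158,235) in the left half of the picture and (515,345) in the right half. I'll back off to see it clearly.

Converted, -0.12 m is -0.15, -0.1 m is -0.125.

Call:
play_rows(
  motion=[
    [[0,0.0125,-0.0375,0,0,0],[0,0.025,-0.075,0,0,0],[0,0.05,-0.125,0,0,0],[0,0.075,-0.15,0,0,0],[0,0.075,-0.15,0,0,0]],
  ],
  fingers=0.05,
)

```text
time_s: 8.32
position: [0.5302, 0.3648, 0.2828]
tcp_rot: [[-0.979, 0.184, -0.088], [0.204, 0.868, -0.452], [-0.007, -0.461, -0.887]]
force: [-0.3, -0.1, -0.2]
opening: 0.299
grasp_force: 0.0
```

```bash
python3 - <<'E'
from k import *
out=[]
for c,(u,v,w,h,k) in {"scene":(200,150,100,80,4),"top":(185,200,95,95,4.2)}.items():
    d=cap(c,4); pickle.dump(d,open(c+"2.pkl","wb")); f=d["frame"].astype(np.uint8)[:,:,::-1]
    im=cv2.resize(f[v:v+h,u:u+w],(400,int(400*h/w)),interpolation=cv2.INTER_CUBIC); out.append(cv2.copyMakeBorder(im,0,400-im.shape[0],0,0,0))
    print(c,[(round(r["confidence"],2),np.round(r["at"],3).tolist()) for r in finder.recognise(c,"leaf_1")])
cv2.imwrite("pics/t.png",np.hstack(out))
E
```

```text
scene [(0.63, [0.624, -0.195, 0.005]), (0.59, [0.486, 0.275, 0.072]), (0.56, [0.612, -0.047, 0.01])]
top [(0.73, [0.614, -0.033, 0.012]), (0.72, [0.491, 0.284, 0.072]), (0.68, [0.636, -0.178, 0.011])]
```

View pics/t.png

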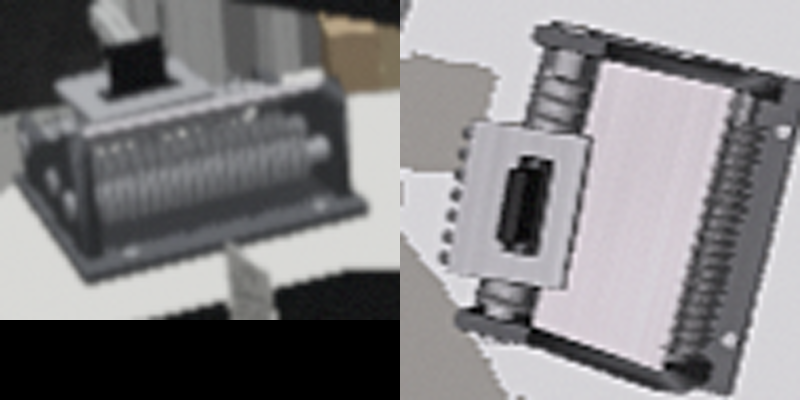

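The leaf rests squarely across the rod, rib up, with its plate corners at about (478,122), (592,138), (567,290) and (447,272) in the right half. I'll fit its full pose.

```bash
cat > fit.py <<'E'
from k import *
T2=pickle.load(open("top2.pkl","rb")); S2=pickle.load(open("scene2.pkl","rb"))
kt=95/400; top=lambda u,v:(185+(u-400)*kt-.4,200+v*kt-.4); sc=lambda u,v:(200+u/4-.4,150+v/4-.4)
obs=[(T2,[37,48,10],top(592,138)),(T2,[37,-48,10],top(567,290)),(T2,[-37,-48,10],top(455,272)),(T2,[-37,48,10],top(478,122)),
     (S2,[37,-48,10],sc(215,97)),(S2,[-37,-48,10],sc(95,128)),(S2,[-37,48,10],sc(55,88)),
     (S2,[8,-22,50],sc(162,40)),(S2,[8,22,50],sc(107,42))]
def Rt(q): return Rs@Ro.from_rotvec(q[3:],degrees=True).as_matrix(), rest+Rs@(np.asarray(q[:3])/1000)
def f(q):
    R,t=Rt(q); return np.concatenate([proj(d,R@np.array(X)/1000+t)-o for d,X,o in obs])
r=least_squares(f,[0,0,20,0,0,0],x_scale=[10,10,10,5,5,5],loss="soft_l1")
R,t=Rt(r.x); print("rest pose",r.x.round(1)); print("resid",f(r.x).round(1)); print("lz",R[:,2].round(3),"t",t.round(4))
for X in ([37,48,0],[37,-48,0],[-37,0,0],[0,0,0]): print(X,(Rs.T@(R@np.array(X)/1000+t-rest)*1000).round(1))
np.savez("leaf.npz",R=R,t=t)
E
python3 fit.py
```

```text
rest pose [  5.3 -12.    8.6 -11.5  16.1  15.9]
resid [ -0.7  -3.1   0.1  -4.1   0.4   0.3   0.9   1.3 -24.9   0.8  -7.8 -10.1
  29.8   0.   -8.3   0.2  18.3   0. ]
lz [0.275 0.173 0.946] t [0.4974 0.2817 0.055 ]
[37, 48, 0] [ 25.2  42.1 -10. ]
[37, -48, 0] [ 53.7 -48.3   5. ]
[-37, 0, 0] [-28.9 -20.9  19.6]
[0, 0, 0] [  5.3 -12.    8.6]
```

```bash
sed -i 's/(S2,\[37,-48,10\],sc(215,97)),(S2,\[-37,-48,10\],sc(95,128)),(S2,\[-37,48,10\],sc(55,88))/(S2,[37,48,10],sc(215,97)),(S2,[37,-48,10],sc(95,128)),(S2,[-37,-48,10],sc(55,88))/; s/\[8,-22,50\],sc(162,40)/[8,22,50],sc(162,40)/; s/\[8,22,50\],sc(107,42)/[8,-22,50],sc(107,42)/' fit.py; python3 fit.py
```

```text
rest pose [  4.9 -15.6  11.6   1.8  29.7   4.4]
resid [ 0.1  0.7 -0.4  0.8 -1.6  0.8 -0.3  0.3  1.  -0.7  0.5 -0.4  0.9  0.5
  0.8 -0.2  0.5  2.8]
lz [-0.017 -0.028  0.999] t [0.4943 0.2841 0.0576]
[37, 48, 0] [33.8 35.3 -4.3]
[37, -48, 0] [ 40.1 -60.4  -9. ]
[-37, 0, 0] [-27.1 -18.6  29.9]
[0, 0, 0] [  4.9 -15.6  11.6]
```

The fit is good. The leaf is nearly level, with its underside at about 60 mm and its +x edge on the plate. I'll regrasp it vertically and move gently from here.

```bash
cat >> k.py <<'E'
def lvl():
    L=np.load("leaf.npz"); R=L["R"]; a=np.degrees(np.arctan2(R[1,0],R[0,0])); p=[L["t"][0]*1000,L["t"][1]*1000,a]
    return p
E
python3 - <<'E'
from k import *
p=lvl(); print(p); Rg=leafpose(p)@M; g=W(p,[8,0,0])+[0,0,.094]; p0,R0=cur(); print(p0,g)
print(rel(p0,R0,g+[0,0,.11],Rg), rel(p0,R0,g+[0,0,.065],Rg))
E
```

```text
[np.float64(494.28504541547613), np.float64(284.13621958806533), np.float64(-97.32956425016317)]
[0.52802223 0.35872983 0.2794988 ] [0.49326443 0.27620159 0.094     ]
[0.0168, -0.0422, 0.108, -27.99, -1.15, -4.58] [0.0168, -0.0211, 0.1477, -27.99, -1.15, -4.58]
```

Converted, 0.108 m is 0.135, 0.017 m is 0.0213, -1.15 degrees is -0.0192.

Call:
play_rows(
  motion=[
    [[0.005,-0.0125,0.0338,-0.1167,-0.005,-0.0183],[0.01,-0.0263,0.0675,-0.2333,-0.01,-0.0383],[0.0163,-0.04,0.1013,-0.35,-0.015,-0.0567],[0.0213,-0.0525,0.135,-0.4667,-0.0192,-0.0767],[0.0213,-0.0525,0.135,-0.4667,-0.0192,-0.0767],[0.0213,-0.0525,0.135,-0.4667,-0.0192,-0.0767],[0.0213,-0.0525,0.135,-0.4667,-0.0192,-0.0767]],
  ],
)

```text
time_s: 9.4
position: [0.4944, 0.2766, 0.2047]
tcp_rot: [[-0.992, 0.128, 0.002], [0.128, 0.992, 0.001], [-0.002, 0.001, -1.0]]
force: [0.1, -0.5, 0.2]
opening: 0.579
grasp_force: 0.0
```

```bash
python3 - <<'E'
from k import *
p=lvl(); Rg=leafpose(p)@M; g=W(p,[8,0,0])+[0,0,.094]; p0,R0=cur(); print(p0,g)
print(rel(p0,R0,g,Rg))
E
```

```text
[0.4943647  0.27664407 0.20467344] [0.49326443 0.27620159 0.094     ]
[0.0013, -0.0007, 0.1107, 0.06, 0.12, -0.04]
```

Converted, 0.111 m is 0.1388, 0.06 m is 0.075.

Call:
play_rows(
  motion=[
    [[0.0013,-0.0013,0.0375,0,0,0],[0.0013,-0.0013,0.075,0,0,0],[0.0013,-0.0013,0.1,0,0,0],[0.0013,-0.0013,0.1188,0,0,0],[0.0013,-0.0013,0.1313,0,0,0],[0.0013,-0.0013,0.1388,0,0,0],[0.0013,-0.0013,0.1388,0,0,0],[0.0013,-0.0013,0.1388,0,0,0]],
  ],
)

```text
time_s: 10.07
position: [0.4934, 0.2774, 0.0935]
tcp_rot: [[-0.992, 0.125, 0.002], [0.125, 0.992, 0.001], [-0.002, 0.001, -1.0]]
force: [0.4, 0.9, 0.4]
opening: 0.575
grasp_force: 0.0
```

Call:
play_rows(
  motion=[
    [[0,0,0,0,0,0],[0,0,0,0,0,0],[0,0,0,0,0,0],[0,0,0,0,0,0],[0,0,0,0,0,0],[0,0,0,0,0,0],[0,0,0,0,0,0],[0,0,0,0,0,0]],
  ],
  fingers=0.0,
)

```text
time_s: 10.73
position: [0.4924, 0.2764, 0.0931]
tcp_rot: [[-0.992, 0.127, 0.001], [0.127, 0.992, 0.001], [-0.001, 0.001, -1.0]]
force: [0.7, -0.7, 1.3]
opening: 0.129
grasp_force: 30.0
```

Converted, -0.02 m is -0.025, -0.017 m is -0.0213.

Call:
play_rows(
  motion=[
    [[0,0,0,0,0,0],[0,0,0,0,0,0],[0,0,0,0,0,0],[0,0,-0.0025,0,0,0],[0,0,-0.0075,0,0,0],[0,0,-0.015,0,0,0],[0,0,-0.0213,0,0,0],[0,0,-0.025,0,0,0]],
  ],
)

```text
time_s: 11.4
position: [0.4926, 0.2766, 0.1138]
tcp_rot: [[-0.992, 0.126, 0.002], [0.126, 0.992, 0.001], [-0.002, 0.001, -1.0]]
force: [0.1, -0.4, -1.9]
opening: 0.125
grasp_force: 29.9
```

```bash
python3 - <<'E'
from k import *
p0,R0=cur(); print(p0,(Rs.T@(p0-rest)*1000).round(1),np.round(bot.read_state()["force"],2))
print(rel(p0,R0,*slope(80,0,60)))
E
```

```text
[0.492622   0.27659523 0.11383864] [ 38.1 -15.6  57.7] [ 0.07 -0.44 -1.92]
[-0.0126, -0.037, -0.0217, 28.06, 1.24, 4.62]
```

Converted, -0.037 m is -0.0463, -0.013 m is -0.0163, 25.5 degrees is 0.425.

Call:
play_rows(
  motion=[
    [[-0.0013,-0.0038,-0.0063,0,0,0],[-0.005,-0.0125,-0.0188,0,0,0],[-0.0088,-0.025,-0.0313,0.05,0.0017,0.0083],[-0.0125,-0.035,-0.0375,0.1333,0.005,0.0217],[-0.015,-0.0425,-0.04,0.2167,0.01,0.035],[-0.0163,-0.0463,-0.04,0.3,0.0133,0.05],[-0.0163,-0.0463,-0.0375,0.3667,0.0167,0.0633],[-0.0163,-0.0463,-0.0338,0.425,0.0183,0.0717]],
  ],
)

```text
time_s: 12.07
position: [0.5017, 0.2382, 0.1412]
tcp_rot: [[-0.979, 0.184, -0.087], [0.203, 0.883, -0.422], [-0.001, -0.431, -0.902]]
force: [0.0, 0.7, -2.4]
opening: 0.124
grasp_force: 30.0
```

```bash
python3 - <<'E'
from k import *
p0,R0=cur(); print((Rs.T@(p0-rest)*1000).round(1),np.round(bot.read_state()["force"],2))
print(rel(p0,R0,*slope(80,0,60)),rel(p0,R0,*slope(80,0,33)))
d=cap("scene",3); f=d["frame"].clip(0,255).astype(np.uint8)[:,:,::-1]
cv2.imwrite("pics/u.png",cv2.resize(f[130:230,190:310],None,fx=5,fy=5,interpolation=cv2.INTER_CUBIC))
E
```

```text
[82.5  1.2 65.1] [ 0.05  0.68 -2.35]
[0.0012, 0.0022, 0.0052, 2.47, 0.17, 0.21] [0.0013, 0.0011, 0.0322, 2.47, 0.17, 0.21]
```

View pics/u.png

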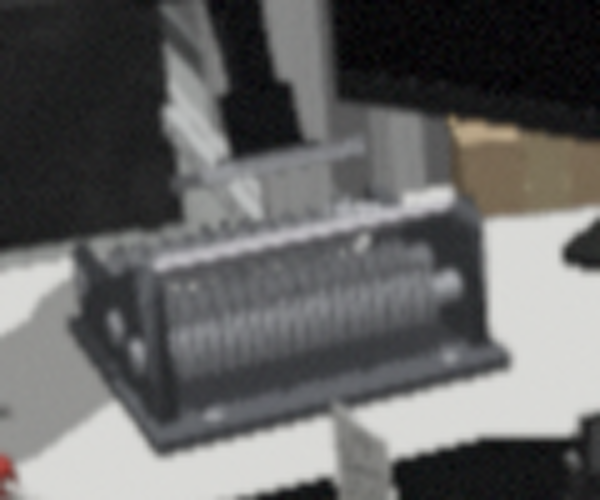

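The leaf is held in line with the slope and clear above it. I'll lower it to contact.

Converted, 0.032 m is 0.04, 0.03 m is 0.0375, 2.5 degrees is 0.0417.

Call:
play_rows(
  motion=[
    [[0.0013,0.0025,0.005,0.025,0.0017,0.0017],[0.0013,0.0025,0.015,0.0417,0.0033,0.0033],[0.0013,0.0025,0.025,0.0417,0.0033,0.0033],[0.0013,0.0025,0.0325,0.0417,0.0033,0.0033],[0.0013,0.0025,0.0375,0.0417,0.0033,0.0033],[0.0013,0.0025,0.04,0.0417,0.0033,0.0033],[0.0013,0.0025,0.04,0.0417,0.0033,0.0033],[0.0013,0.0025,0.04,0.0417,0.0033,0.0033]],
  ],
)

```text
time_s: 12.88
position: [0.4972, 0.2264, 0.1103]
tcp_rot: [[-0.978, 0.182, -0.1], [0.207, 0.864, -0.458], [0.003, -0.469, -0.883]]
force: [-0.5, 0.6, -1.9]
opening: 0.13
grasp_force: 30.0
```

Call:
play_rows(
  motion=[
    [[0,0,0.0013,0,0,0],[0,0,0.0013,0,0,0],[0,0,0.0025,0,0,0],[0,0,0.0025,0,0,0],[0,0,0.0025,0,0,0]],
  ],
)

```text
time_s: 13.3
position: [0.4968, 0.2257, 0.1085]
tcp_rot: [[-0.978, 0.181, -0.1], [0.207, 0.864, -0.458], [0.003, -0.469, -0.883]]
force: [-0.2, 0.5, -1.8]
opening: 0.13
grasp_force: 30.0
```

```bash
cat > st.py <<'E'
from k import *
s=bot.read_state(); p0,R0=cur(s); print("rest tcp",(Rs.T@(p0-rest)*1000).round(1),"F rest",(Rs.T@np.array(s["force"])).round(2),"M rest",(Rs.T@np.array(s["moment"])).round(3),"roterr",Ro.from_matrix((Rs@M).T@R0).as_rotvec(degrees=True).round(2),round(s["opening"],3),round(s["grasp_force"],1),round(s["time_s"],2))
E
python3 st.py
```

```text
rest tcp [78.8 -1.  30. ] F rest [-1.19 -0.3  -1.39] M rest [-0.016  0.456  0.013] roterr [-0.03  0.13 -0.15] 0.13 30.0 13.3
```

Converted, 0.0015 m is 0.0019, 0.001 m is 0.0013.

Call:
play_rows(
  motion=[
    [[0,0,0.0013,0,0,0],[0,0,0.0019,0,0,0],[0,0,0.0019,0,0,0]],
  ],
)

```text
time_s: 13.55
position: [0.4966, 0.2249, 0.107]
tcp_rot: [[-0.978, 0.181, -0.1], [0.207, 0.864, -0.458], [0.003, -0.469, -0.883]]
force: [1.1, 0.5, -3.2]
opening: 0.126
grasp_force: 30.0
```

Converted, 0.0015 m is 0.0019, 0.001 m is 0.0013.

Call:
play_rows(
  motion=[
    [[0,0,0.0013,0,0,0],[0,0,0.0019,0,0,0],[0,0,0.0019,0,0,0]],
  ],
)

```text
time_s: 13.8
position: [0.4968, 0.2251, 0.1062]
tcp_rot: [[-0.978, 0.182, -0.099], [0.207, 0.865, -0.457], [0.002, -0.468, -0.884]]
force: [0.2, 4.1, 1.9]
opening: 0.129
grasp_force: 30.0
```

```bash
python3 st.py
```

```text
rest tcp [78.3 -0.8 27.7] F rest [-2.69 -0.63  3.63] M rest [-0.24   0.644  0.007] roterr [-0.11  0.09 -0.13] 0.129 30.0 13.8
```

Converted, 0.008 m is 0.01, 0.002 m is 0.0025.

Call:
play_rows(
  motion=[
    [[0,0.0025,0,0,0,0],[0,0.005,0,0,0,0],[0,0.0075,0,0,0,0],[0,0.01,0,0,0,0],[0,0.01,0,0,0,0]],
  ],
)

```text
time_s: 14.22
position: [0.4981, 0.2313, 0.102]
tcp_rot: [[-0.978, 0.181, -0.1], [0.207, 0.864, -0.459], [0.003, -0.469, -0.883]]
force: [0.3, 0.3, 1.9]
opening: 0.128
grasp_force: 30.0
```

Call:
play_rows(
  motion=[
    [[0,0.0013,0,0,0,0],[0,0.0019,0,0,0,0],[0,0.0019,0,0,0,0]],
  ],
)

```text
time_s: 14.47
position: [0.4983, 0.2325, 0.1014]
tcp_rot: [[-0.978, 0.181, -0.1], [0.207, 0.864, -0.458], [0.003, -0.469, -0.883]]
force: [-0.2, 0.3, 1.7]
opening: 0.128
grasp_force: 30.0
```

```bash
python3 st.py
```

```text
rest tcp [69.3 -0.9 27. ] F rest [ 0.54 -0.3   1.61] M rest [ 0.043  0.076 -0.027] roterr [-0.02  0.12 -0.15] 0.128 30.0 14.47
```

Converted, 0.0015 m is 0.0019, 0.001 m is 0.0013.

Call:
play_rows(
  motion=[
    [[0,0.0013,0,0,0,0],[0,0.0019,0,0,0,0],[0,0.0019,0,0,0,0]],
  ],
)

```text
time_s: 14.72
position: [0.4985, 0.2339, 0.1006]
tcp_rot: [[-0.978, 0.181, -0.1], [0.207, 0.864, -0.458], [0.003, -0.469, -0.883]]
force: [-0.0, -0.8, 3.0]
opening: 0.128
grasp_force: 30.0
```

```bash
python3 st.py
```

```text
rest tcp [67.8 -1.  27. ] F rest [2.09 0.16 2.25] M rest [-0.041 -0.018 -0.04 ] roterr [-0.03  0.13 -0.15] 0.128 30.0 14.72
```

Call:
play_rows(
  motion=[
    [[0,0.0013,0,0,0,0],[0,0.0013,0,0,0,0],[0,0.0013,0,0,0,0]],
  ],
)

```text
time_s: 14.97
position: [0.4987, 0.2348, 0.1001]
tcp_rot: [[-0.978, 0.181, -0.1], [0.207, 0.864, -0.458], [0.003, -0.469, -0.883]]
force: [-0.3, 0.2, 1.6]
opening: 0.129
grasp_force: 30.0
```

```bash
python3 st.py
```

```text
rest tcp [66.7 -1.  27. ] F rest [ 0.67 -0.35  1.44] M rest [-0.03   0.044  0.014] roterr [-0.04  0.13 -0.15] 0.129 30.0 14.97
```

Call:
play_rows(
  motion=[
    [[0,0.0013,0,0,0,0],[0,0.0013,0,0,0,0],[0,0.0013,0,0,0,0]],
  ],
)

```text
time_s: 15.22
position: [0.4989, 0.2356, 0.0997]
tcp_rot: [[-0.978, 0.181, -0.1], [0.207, 0.864, -0.458], [0.003, -0.469, -0.883]]
force: [0.4, 0.9, 2.4]
opening: 0.13
grasp_force: 30.0
```

```bash
python3 st.py
```

```text
rest tcp [65.7 -1.  27. ] F rest [0.28 0.21 2.62] M rest [-0.071  0.089  0.045] roterr [-0.04  0.13 -0.15] 0.13 30.0 15.22
```

Converted, 0.0015 m is 0.0019, 0.001 m is 0.0013.

Call:
play_rows(
  motion=[
    [[0,0.0013,0,0,0,0],[0,0.0019,0,0,0,0],[0,0.0019,0,0,0,0]],
  ],
)

```text
time_s: 15.47
position: [0.4989, 0.236, 0.0994]
tcp_rot: [[-0.978, 0.181, -0.1], [0.207, 0.863, -0.46], [0.004, -0.471, -0.882]]
force: [-0.1, -2.7, 3.8]
opening: 0.124
grasp_force: 30.0
```

```bash
python3 st.py
```

```text
rest tcp [65.3 -1.  26.9] F rest [4.12 0.43 2.16] M rest [-0.033 -0.591  0.002] roterr [ 0.11  0.15 -0.15] 0.124 30.0 15.47
```

Converted, 0.0015 m is 0.0019, 0.001 m is 0.0013.

Call:
play_rows(
  motion=[
    [[0,0.0013,0,0,0,0],[0,0.0019,0,0,0,0],[0,0.0019,0,0,0,0]],
  ],
)

```text
time_s: 15.72
position: [0.4988, 0.2361, 0.0993]
tcp_rot: [[-0.978, 0.18, -0.101], [0.207, 0.862, -0.463], [0.004, -0.474, -0.881]]
force: [-1.2, -4.5, 7.2]
opening: 0.133
grasp_force: 30.0
```

```bash
python3 st.py
```

```text
rest tcp [65.1 -1.2 26.9] F rest [ 7.54 -0.25  4.17] M rest [ 0.054 -1.298 -0.019] roterr [ 0.27  0.18 -0.16] 0.133 30.0 15.72
```

Converted, 0.001 m is 0.0013.

Call:
play_rows(
  motion=[
    [[0,0.0013,0,0,0,0],[0,0.0013,0,0,0,0],[0,0.0013,0,0,0,0]],
  ],
)

```text
time_s: 15.97
position: [0.4988, 0.2363, 0.0992]
tcp_rot: [[-0.978, 0.18, -0.102], [0.207, 0.861, -0.464], [0.004, -0.475, -0.88]]
force: [-0.2, -6.2, 8.0]
opening: 0.129
grasp_force: 30.0
```

```bash
python3 st.py
```

```text
rest tcp [65.  -1.2 26.9] F rest [9.12 1.13 4.23] M rest [ 0.01  -1.546 -0.094] roterr [ 0.37  0.19 -0.16] 0.129 30.0 15.97
```

Converted, 0.002 m is 0.0025, 0.001 m is 0.0013.

Call:
play_rows(
  motion=[
    [[0.0013,0,0,0,0,0],[0.0025,0,0,0,0,0],[0.0025,0,0,0,0,0]],
  ],
)

```text
time_s: 16.22
position: [0.4986, 0.2367, 0.0995]
tcp_rot: [[-0.979, 0.181, -0.098], [0.206, 0.862, -0.464], [0.001, -0.474, -0.881]]
force: [1.6, -7.7, 6.5]
opening: 0.128
grasp_force: 30.0
```

```bash
python3 st.py
```

```text
rest tcp [64.7 -1.4 27.3] F rest [9.38 3.21 2.38] M rest [ 0.536 -1.582 -0.033] roterr [ 0.29 -0.02 -0.14] 0.128 30.0 16.22
```

Converted, 0.002 m is 0.0025, 0.001 m is 0.0013.

Call:
play_rows(
  motion=[
    [[0.0013,0,0,0,0,0],[0.0025,0,0,0,0,0],[0.0025,0,0,0,0,0]],
  ],
)

```text
time_s: 16.47
position: [0.4983, 0.2372, 0.0997]
tcp_rot: [[-0.979, 0.181, -0.095], [0.205, 0.862, -0.463], [-0.002, -0.473, -0.881]]
force: [4.0, -6.9, 6.7]
opening: 0.126
grasp_force: 30.1
```

```bash
python3 st.py
```

```text
rest tcp [64.5 -1.9 27.7] F rest [8.38 5.32 3.08] M rest [ 0.965 -1.583 -0.051] roterr [ 0.23 -0.21 -0.11] 0.126 30.1 16.47
```

Converted, 0.002 m is 0.0025, 0.001 m is 0.0013.

Call:
play_rows(
  motion=[
    [[0.0013,0,0,0,0,0],[0.0025,0,0,0,0,0],[0.0025,0,0,0,0,0]],
  ],
)

```text
time_s: 16.72
position: [0.4975, 0.2376, 0.1001]
tcp_rot: [[-0.979, 0.182, -0.092], [0.204, 0.862, -0.463], [-0.004, -0.472, -0.881]]
force: [4.8, -7.6, 7.3]
opening: 0.126
grasp_force: 30.1
```

```bash
python3 st.py
```

```text
rest tcp [64.4 -2.7 28.1] F rest [9.12 6.26 3.45] M rest [ 1.292 -1.698 -0.066] roterr [ 0.2  -0.34 -0.09] 0.126 30.1 16.72
```

Converted, 0.003 m is 0.0038, 0.002 m is 0.0025.

Call:
play_rows(
  motion=[
    [[0.0013,0,0,0,0,0],[0.0025,0,0,0,0,0],[0.0038,0,0,0,0,0],[0.0038,0,0,0,0,0]],
  ],
)

```text
time_s: 17.05
position: [0.495, 0.2382, 0.1004]
tcp_rot: [[-0.979, 0.182, -0.092], [0.204, 0.862, -0.464], [-0.005, -0.472, -0.881]]
force: [5.4, -8.4, 8.3]
opening: 0.131
grasp_force: 30.1
```

```bash
python3 st.py
```

```text
rest tcp [64.5 -5.3 28.4] F rest [10.14  7.06  4.  ] M rest [ 1.393 -1.672 -0.105] roterr [ 0.2  -0.39 -0.08] 0.131 30.1 17.05
```

Converted, 0.003 m is 0.0038, 0.002 m is 0.0025.

Call:
play_rows(
  motion=[
    [[0.0013,0,0,0,0,0],[0.0025,0,0,0,0,0],[0.0038,0,0,0,0,0],[0.0038,0,0,0,0,0]],
  ],
)

```text
time_s: 17.38
position: [0.4906, 0.2417, 0.0985]
tcp_rot: [[-0.979, 0.182, -0.094], [0.205, 0.865, -0.458], [-0.002, -0.467, -0.884]]
force: [5.9, -1.6, 2.9]
opening: 0.13
grasp_force: 30.0
```

```bash
python3 st.py
```

```text
rest tcp [ 61.5 -10.3  27.9] F rest [1.68 6.07 2.43] M rest [ 1.056 -0.322 -0.057] roterr [-0.15 -0.18 -0.09] 0.13 30.0 17.38
```

It dropped 3 mm along x. I'll press it home and ease the side load.

Converted, 0.003 m is 0.0038, -0.002 m is -0.0025.

Call:
play_rows(
  motion=[
    [[-0.0013,0.0013,0,0,0,0],[-0.0025,0.0025,0,0,0,0],[-0.0025,0.0038,0,0,0,0],[-0.0025,0.0038,0,0,0,0]],
  ],
)

```text
time_s: 17.72
position: [0.4912, 0.242, 0.0977]
tcp_rot: [[-0.979, 0.181, -0.098], [0.206, 0.862, -0.462], [0.001, -0.473, -0.881]]
force: [2.8, -5.7, 7.3]
opening: 0.125
grasp_force: 30.0
```

```bash
python3 st.py
```

```text
rest tcp [60.7 -9.8 27.4] F rest [7.81 3.89 4.14] M rest [ 0.747 -1.27  -0.077] roterr [ 0.21  0.   -0.16] 0.125 30.0 17.72
```

Converted, -0.001 m is -0.0013.

Call:
play_rows(
  motion=[
    [[-0.0013,0.0013,0,0,0,0],[-0.0013,0.0013,0,0,0,0],[-0.0013,0.0013,0,0,0,0]],
  ],
)

```text
time_s: 17.97
position: [0.4914, 0.2421, 0.0975]
tcp_rot: [[-0.978, 0.18, -0.1], [0.206, 0.862, -0.464], [0.003, -0.474, -0.88]]
force: [2.4, -7.6, 8.6]
opening: 0.13
grasp_force: 30.0
```

```bash
python3 st.py
```

```text
rest tcp [60.5 -9.6 27.3] F rest [10.17  3.97  4.32] M rest [ 0.559 -1.497  0.021] roterr [ 0.32  0.1  -0.17] 0.13 30.0 17.97
```

Converted, -0.003 m is -0.0038, -0.002 m is -0.0025.

Call:
play_rows(
  motion=[
    [[-0.0013,0,0,0,0,0],[-0.0025,0,0,0,0,0],[-0.0038,0,0,0,0,0],[-0.0038,0,0,0,0,0]],
  ],
)

```text
time_s: 18.3
position: [0.4919, 0.2417, 0.097]
tcp_rot: [[-0.978, 0.18, -0.106], [0.208, 0.861, -0.463], [0.008, -0.475, -0.88]]
force: [-2.0, -4.3, 8.6]
opening: 0.127
grasp_force: 30.0
```

```bash
python3 st.py
```

```text
rest tcp [60.5 -9.1 26.8] F rest [ 8.14 -1.03  5.41] M rest [-0.236 -1.459 -0.054] roterr [ 0.36  0.4  -0.19] 0.127 30.0 18.3
```

It is meshed and locked sideways: a 3 mm command moved it only 0.5 mm. I'll release and retreat.

Converted, -0.001 m is -0.0013.

Call:
play_rows(
  motion=[
    [[0,-0.0013,-0.0013,0,0,0],[0,-0.0013,-0.0013,0,0,0],[0,-0.0013,-0.0013,0,0,0],[0,-0.0013,-0.0013,0,0,0],[0,-0.0013,-0.0013,0,0,0],[0,-0.0013,-0.0013,0,0,0],[0,-0.0013,-0.0013,0,0,0],[0,-0.0013,-0.0013,0,0,0]],
  ],
  fingers=0.05,
)

```text
time_s: 18.97
position: [0.4944, 0.2434, 0.0972]
tcp_rot: [[-0.978, 0.181, -0.1], [0.207, 0.865, -0.458], [0.003, -0.469, -0.883]]
force: [-0.7, 0.5, 0.3]
opening: 0.562
grasp_force: 0.0
```

Converted, -0.18 m is -0.225, -0.17 m is -0.2125.

Call:
play_rows(
  motion=[
    [[0,0,-0.0125,0,0,0],[0,0,-0.0375,0,0,0],[0,0,-0.075,0,0,0],[0,0,-0.125,0,0,0],[0,0.025,-0.175,0,0,0],[0,0.0625,-0.2125,0,0,0],[0,0.075,-0.225,0,0,0],[0,0.075,-0.225,0,0,0]],
  ],
)

```text
time_s: 19.63
position: [0.5245, 0.3826, 0.2306]
tcp_rot: [[-0.979, 0.181, -0.093], [0.203, 0.868, -0.453], [-0.001, -0.463, -0.886]]
force: [-0.4, 0.2, -0.1]
opening: 0.571
grasp_force: 0.0
```

```bash
python3 - <<'E'
from k import *
out=[]
for c,(u,v,w,h) in {"scene":(200,150,100,80),"top":(185,200,95,95)}.items():
    d=cap(c,6); pickle.dump(d,open(c+"3.pkl","wb")); f=d["frame"].clip(0,255).astype(np.uint8)[:,:,::-1]
    im=cv2.resize(f[v:v+h,u:u+w],(400,int(400*h/w)),interpolation=cv2.INTER_CUBIC); out.append(cv2.copyMakeBorder(im,0,400-im.shape[0],0,0,0))
    print(c,[(round(r["confidence"],2),np.round(r["at"],3).tolist()) for r in finder.recognise(c,"leaf_1")])
cv2.imwrite("pics/v.png",np.hstack(out))
# predicted meshed leaf corners in top crop px
d=pickle.load(open("top3.pkl","rb"))
for y0 in (-10,):
  for X in ([92,48+y0,5],[92,-48+y0,5],[18,-48+y0,5],[18,48+y0,5]):
    uv=proj(d,W(st,r2s(X))); print(X,((uv-[185,200])*400/95+[400,0]).round())
E
```

```text
scene [(0.98, [0.626, -0.197, 0.009]), (0.75, [0.608, -0.046, 0.011])]
top [(0.9, [0.638, -0.177, 0.012]), (0.64, [0.613, -0.033, 0.012]), (0.58, [0.488, 0.234, 0.085])]
[92, 38, 5] [654. 151.]
[92, -58, 5] [614. 305.]
[18, -58, 5] [528. 277.]
[18, 38, 5] [568. 129.]
```

View pics/v.png

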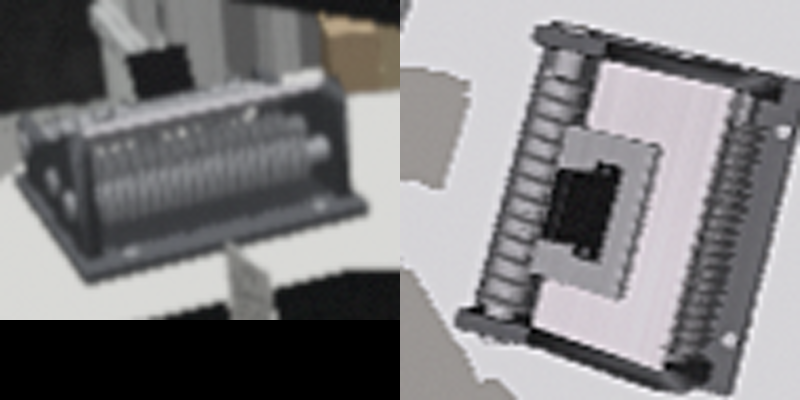

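The picture shows the leaf flat on the slope against the rod, with its far corners at about (660,147) and (622,298). That is roughly 6 crop pixels off the prediction, so I'll measure its depth below pixel level.

```bash
cat > chk.py <<'E'
from k import *
import sys
d=pickle.load(open(sys.argv[1],"rb")); g=d["frame"].mean(2)
def prof(z,ys,x0,x1):
    xs=np.arange(x0,x1,.25); v=np.mean([samp(g,proj(d,W(st,r2s(np.stack([xs,y+0*xs,z+0*xs],-1))))) for y in ys],0)
    gr=np.gradient(cv2.GaussianBlur(v[None],(9,1),0)[0]); return xs,v,gr
def peak(z,ys,x0,x1):
    xs,v,gr=prof(z,ys,x0,x1); i=np.argmax(abs(gr)); w=abs(gr)**2*(abs(xs-xs[i])<2); return round((xs*w).sum()/w.sum(),1),round(gr[i],1)
for y in range(-50,40,10): print(y,"leaf far edge",peak(5,np.arange(y-4,y+5),84,104),"plate far edge",peak(-5,np.arange(y-4,y+5),122,140))
for y in (60,70): print(y,"plate near edge",peak(-5,np.arange(y-4,y+5),15,31))
st_=st
for x in (60,80,88): 
    ys=np.arange(-75,60,.25); v=np.mean([samp(g,proj(d,W(st,r2s(np.stack([x+k+0*ys,ys,5+0*ys],-1))))) for k in range(-4,5)],0); gr=abs(np.gradient(cv2.GaussianBlur(v[None],(9,1),0)[0]))
    a=ys<-40;b=ys>20; print("y edges at x",x,ys[a][gr[a].argmax()],ys[b][gr[b].argmax()])
E
python3 chk.py top3.pkl
```

```text
-50 leaf far edge (np.float64(95.6), np.float64(4.8)) plate far edge (np.float64(130.5), np.float64(-6.2))
-40 leaf far edge (np.float64(95.8), np.float64(5.6)) plate far edge (np.float64(130.5), np.float64(-6.1))
-30 leaf far edge (np.float64(96.0), np.float64(5.3)) plate far edge (np.float64(130.3), np.float64(-5.6))
-20 leaf far edge (np.float64(96.3), np.float64(5.4)) plate far edge (np.float64(130.3), np.float64(-5.8))
-10 leaf far edge (np.float64(96.8), np.float64(5.7)) plate far edge (np.float64(131.9), np.float64(-5.0))
0 leaf far edge (np.float64(96.3), np.float64(5.6)) plate far edge (np.float64(131.7), np.float64(-5.8))
10 leaf far edge (np.float64(96.1), np.float64(5.4)) plate far edge (np.float64(131.2), np.float64(-5.7))
20 leaf far edge (np.float64(96.3), np.float64(5.0)) plate far edge (np.float64(130.0), np.float64(-6.1))
30 leaf far edge (np.float64(96.2), np.float64(5.1)) plate far edge (np.float64(130.8), np.float64(-6.1))
60 plate near edge (np.float64(20.0), np.float64(7.0))
70 plate near edge (np.float64(20.0), np.float64(6.9))
y edges at x 60 -54.25 24.25
y edges at x 80 -54.25 43.0
y edges at x 88 -54.25 43.5
```

```bash
python3 - <<'E'
import sys; sys.argv=["",'top3.pkl']
exec(open('chk.py').read().split("for y in range")[0])
for ys in (np.arange(-45,-30),np.arange(15,30)):
    xs,v,gr=prof(5,ys,60,125); print([(float(x),round(float(a))) for x,a in zip(xs[::6],v[::6])])
a=proj(d,W(st,r2s([92,0,5])));b=proj(d,W(st,r2s([92,0,-5])));c=proj(d,W(st,r2s([102,0,5]))); print(a,b,c)
# scene view: rib top/edges prediction if home
ds=pickle.load(open("scene3.pkl","rb"))
for x0 in (18,22.5):
  for X in ([x0+37+8-6,-22-6,45],[x0+37+8+6,-22-6,45],[x0+37+8-6,22-6,45],[x0+37+8+6,22-6,45]): print(x0,X,((proj(ds,W(st,r2s(X)))-[200,150])*4).round(),((proj(d,W(st,r2s(X)))-[185,200])*400/95+[400,0]).round())
E
```

```text
[(60.0, 118), (61.5, 112), (63.0, 107), (64.5, 107), (66.0, 112), (67.5, 121), (69.0, 131), (70.5, 142), (72.0, 152), (73.5, 159), (75.0, 159), (76.5, 156), (78.0, 155), (79.5, 156), (81.0, 158), (82.5, 160), (84.0, 162), (85.5, 164), (87.0, 164), (88.5, 156), (90.0, 136), (91.5, 113), (93.0, 106), (94.5, 123), (96.0, 153), (97.5, 183), (99.0, 205), (100.5, 216), (102.0, 217), (103.5, 213), (105.0, 210), (106.5, 210), (108.0, 212), (109.5, 213), (111.0, 213), (112.5, 212), (114.0, 213), (115.5, 213), (117.0, 212), (118.5, 210), (120.0, 210), (121.5, 210), (123.0, 211), (124.5, 212)]
[(60.0, 76), (61.5, 68), (63.0, 65), (64.5, 67), (66.0, 73), (67.5, 88), (69.0, 108), (70.5, 129), (72.0, 147), (73.5, 156), (75.0, 158), (76.5, 156), (78.0, 155), (79.5, 156), (81.0, 156), (82.5, 157), (84.0, 159), (85.5, 160), (87.0, 161), (88.5, 154), (90.0, 137), (91.5, 115), (93.0, 106), (94.5, 119), (96.0, 146), (97.5, 176), (99.0, 199), (100.5, 212), (102.0, 212), (103.5, 208), (105.0, 205), (106.5, 205), (108.0, 208), (109.5, 209), (111.0, 210), (112.5, 210), (114.0, 211), (115.5, 210), (117.0, 209), (118.5, 208), (120.0, 207), (121.5, 208), (123.0, 207), (124.5, 207)]
[241.58003793 250.21477703] [244.12496128 250.64394434] [244.47231123 251.02216246]
18 [57, -28, 45] [128.  52.] [539. 238.]
18 [69, -28, 45] [132.  49.] [553. 242.]
18 [57, 16, 45] [186.  40.] [558. 166.]
18 [69, 16, 45] [190.  38.] [572. 170.]
22.5 [61.5, -28, 45] [129.  51.] [544. 239.]
22.5 [73.5, -28, 45] [133.  48.] [559. 244.]
22.5 [61.5, 16, 45] [188.  39.] [563. 167.]
22.5 [73.5, 16, 45] [192.  37.] [578. 171.]
```

The dark side face of the leaf lies at x≈90–97 mm at both ends. That matches home (92 upward), not the crests (96.5 upward), and the leaf is parallel to the rod. I'm handing in.

```bash
python3 -c "
from rig import bot
s=bot.read_state(); print(s['time_s'],s['force']); print(bot.hand_in())"
```

```text
20.3333 [ 0.28081122 -0.51722067 -0.42527221]
the job is handed in; nothing more can be done
None
```

The 13 mm leaf, from the right-hand end of the row, matches the rod; I left it meshed on the slope about 6 mm from the rod's middle and handed in at 20.3 s, with no verdict returned. The 8 and 10 mm leaves were never moved and were ruled out from the pictures only, not felt on the rod. The leaf slipped from the jaws once on the way over, landed on the stand and was picked up again.

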